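Earth the fingers, then start the fume fan

ROBOT

A 6-joint arm with a two-finger parallel gripper is mounted at the origin on the work surface. World frame = base frame: x ahead of the robot, y to its left, z up, the work surface at z = 0. Lengths are in m, angles in rad, forces in N, time in s.
With the tool pointing down it reaches from about 0.275 to 1 m from the base axis. Payload 8.4 kg.
Tool frame: the origin (TCP) lies on the centre line of the jaws, within the pads' length; the fingertips stand 8 mm ahead of it and the grasp point (between the pads) lies 11 mm behind it; z points along the fingers, y is the line along which they close (so a half turn about z gives the same grasp; the last joint's range is limited). The gripper opens to 85 mm and grips with 20 to 120 N. Pads are 22 mm wide; open, the fingers measure 114 mm over their backs; the gripper's body (76 mm by 85 mm) begins 54 mm behind the grasp point. The pads swing forward as they close: fully open they stand 13 mm farther back than shut.
Start: joints at [1.293, 0.353, 1.633, -0, 1.155, -0.002], TCP at [0.17, 0.601, 0.239] pointing down, gripper open.
Joint ranges: [-2.63, 2.63], [-0.92, 2.1], [0.06, 2.66], [-1.3, 4.44], [0, 2.69], [-3.02, 3.02]. Speed limits (rad/s): [2.22, 2.22, 2.79, 3.14, 3.14, 3.14].

INTERFACE

Orientations are given as a rotation vector (axis times angle).
In Python, from rig import status, optics, ctrl gives the robot as it stands. The module is installed in compiled form; this text tells all that it offers.
- The arm moves only by the tool step_arm, never from a script. Its argument "plan" is a list of rows, each a list of 3 entries, a list of its own where there are three numbers: the shift along the world's x, y, z normalised to -1 to 1, where 1 is 400 mm, then the turn, a rotation vector about the world's x, y, z normalised to -1 to 1, where 1 is 90 degrees, then the finger opening in mm, from 0 to 85.4. A call has 1 to 20 rows; each row is the pose to reach, as a shift and turn from the pose commanded when the call began; what a row does not reach only later rows make up. A row lasts 1/10 s, in which the tool goes at most 50 mm and 8.59 degrees, less where a joint would pass 70% of its speed; a pose out of reach is approached as far as the arm can. A call with a number of a shift or a turn outside -1 to 1 is refused whole. A call with a gripper value outside its range is refused whole. The fingers move at their own pace and stop on an object; "newtons" is the grip in N (left out, the last holds). Time passes only in rows, so rows that repeat a pose let the fingers close. It gives the time, the measured TCP pose, the force, the opening and the grip force at its end, in the units of the state.
- status.state(): the state, without advancing time (a new reading comes with each control period).
- optics.get_image(name): name is "scene" or "top"; returns a dict with "color" (420x560x3 uint8, red, green, blue), "fx", "fy", "cx", "cy" (pixels), "T" (4x4, takes a point from camera to world coordinates). Camera axes: x right, y up, looking along -z (the intrinsics and any distortion apply to the point x, -y, -z); pixel columns grow to the right and rows downward; lengths in m; the calibration is good to about 2 mm. A picture is of the moment at which its call begins. There is no depth.
- ctrl.finish_job(): hands the job in; it is judged then, once.
The state is a dict: "time_s": time; "joint_positions": joint angles; "joint_velocities": joint speeds; "joint_efforts": joint torques, N m; "position": TCP position; "eef_rot": TCP orientation; "contact_force": force on the tool from outside, world axes, zero at the start; "wrist_torque": the same for the moment, N m; "width": opening from 0.0 (shut) to 1.0 (fully open); "grasp_force": force on a finger pad.
Only numpy, scipy, OpenCV 4.12 (cv2) and the standard library are available. Lean on these libraries where they do the work, as an engineer would, in place of code of your own. Each camera call takes 0.05 s, during which the arm holds its last target. There are 200 camera calls.

TASK

First lightly touch the brass dome on the black earthing block with the fingertips to discharge them; then gently press the round key on the blue control box fully down, so that it stays in and starts the fume fan, and withdraw. Leave the square key and the bar key alone, do not lift or shift the earthing block, and do not disturb the other things on the bench.

Things in the scene. Friction and masses are not known exactly. Their poses are not given: they have to be found in the camera images.
- earth: Earthing block: loose black rubber block 70 x 70 x 24 mm, about 0.9 kg, with a sprung brass dome in its middle; origin at the centre of its underside, z up. It can be left or right of the control box.
- earth_dome: The brass dome, 42 mm across, slightly rounded top; its origin is the same point as the block's origin (41 mm below the dome's top). It gives up to 8 mm downwards on a spring of 0.8 N per mm, then is hard, and comes back up when let go.
- dome_top (a point): Centre of the dome's top, 41 mm above the table when untouched.
- pod: Control box of the fume fan: fixed blue box 90 (x) x 230 (y) x 45 mm tall, three black keys in a row along its y axis, 66 mm apart (one in the middle, two at +/-66 mm); origin at the centre of its underside. Which key sits where varies.
- round_mount: Round key with its flat aluminium collar (40 mm across, 3 mm high); origin at the collar's underside centre, on the box top.
- round_top (a point): Centre of the top face of the round key (disc 32 mm across), 16 mm above the control box top (61 mm above the table) while the key is up; it moves down with the key. z points up.
- key_round (a joint): The round key. Travel of this key in m: 0 = up, 0.008 = fully down (its stop). It stays where it is left (friction about 3.5 N, no spring back).
- square_top (a point): Centre of the top face of the square key (28 x 28 mm), 16 mm above the control box top (61 mm above the table) while the key is up; it moves down with the key. z points up.
- key_square (a joint): The square key. Travel of this key in m: 0 = up, 0.008 = fully down (its stop). It stays where it is left (friction about 3.5 N, no spring back).
- bar_top (a point): Centre of the top face of the bar key (48 mm along the box's x, 14 mm wide), 16 mm above the control box top (61 mm above the table) while the key is up; it moves down with the key. z points up.
- key_bar (a joint): The bar key. Travel of this key in m: 0 = up, 0.008 = fully down (its stop). It stays where it is left (friction about 3.5 N, no spring back).
- flux_jar: Loose round flux jar, 56 mm across, 66 mm tall; origin at the centre of its underside. About 100 mm from the earthing block. Bystander.
- spool: Loose white solder spool standing on its flange, 58 mm across, 40 mm tall; origin under its centre. Beside the earthing block. Bystander.
- pump_bottle: Loose square white solvent bottle with a steel cap, 50 x 50 x 97 mm tall; origin under its centre. On the far side of the control box. Bystander.
- screwdriver: Loose screwdriver, 190 mm long, 22 mm high, lying along its x axis with the tip to +x; origin on the table about mid-length. On the near side of the control box. Bystander.
- tin: Loose empty brass-coloured tin, 56 mm across the mouth, 75 mm tall; origin under its centre. Between the control box and the earthing block. Bystander.
- pliers: Loose pliers lying flat, 160 mm long, 12 mm high; origin at the pivot, on the table. In the middle behind the tin. Bystander.
Mind the look-alikes: they are no part of the job. Leave any orange look-alike of the earth alone.

How it is judged:
On the way, in this order (a step that is already met when the one before it is completed fails the run):
1. the fingertips touch the brass dome (contact force between the fingers and earth_dome above 0.4 N), for 0.1 s.
2. the round key is pressed fully down by the fingertips (value of joint key_round above 0.0065 m and contact force between the fingers and round_mount above 0.3 N), for 0.05 s.
At the end, for the whole second after the job is handed in: The round key is down by more than 6.5 of its 8 mm; the square and bar keys are up (within 1.5 mm); the earthing block is at rest, flat and within 10 mm of its start; every other loose thing stands within 15 mm of its start, not tipped over (value of joint key_round above 0.0065 m and value of joint each of key_square, key_bar below 0.0015 m and distance of earth from where it was at the start of the episode below 0.01 m and linear speed of earth below 0.02 m/s and angle between earth's own z axis and vertical below 0.1 rad and distance of each of flux_jar, spool, pump_bottle, screwdriver, tin, pliers from where it was at the start of the episode below 0.015 m and angle between each of flux_jar, spool, pump_bottle, screwdriver, tin, pliers's own z axis and vertical below 0.15 rad); the robot touches nothing.
It fails at once if the square or bar key is pushed in by more than 1.5 mm (value of joint any of key_square, key_bar above 0.0015 m).
It fails at once if the dome is hit with more than 30 N (contact force between any of the fingers, the arm and earth_dome above 30 N).
It fails at once if the round key is hit with more than 40 N (contact force between any of the fingers, the arm and round_mount above 40 N).
It fails at once if the earthing block is lifted, tipped or shifted by more than 10 mm (distance of earth from where it was at the start of the episode above 0.01 m or angle between earth's own z axis and vertical above 0.1 rad).
It fails at once if a bystander is moved by more than 15 mm or tipped (distance of any of flux_jar, spool, pump_bottle, screwdriver, tin, pliers from where it was at the start of the episode above 0.015 m or angle between any of flux_jar, spool, pump_bottle, screwdriver, tin, pliers's own z axis and vertical above 0.15 rad).
It also fails if it takes over 45 s, if anything falls off the work surface, if the arm or the gripper's body presses on something with over 40 N, if the wrist force passes 120 N, or if a joint passes its speed limit or range.

## Working session

There is one attempt and no reset: what is moved stays moved. The work goes in short steps, Python scripts to look and compute and a tool call to move; the robot and the scene stay as the last step left them, time stands still between calls to the robot, and variables do not carry over. Pictures are saved under pics/ and viewed, at most 10 in all, crops included, and the job is handed in when it is done.

Besides the shell and the picture viewer there is one more tool, called after "Request:" as name(argument=value, ...), one argument or row to a line, values as JSON. step_arm: Moves the arm, as the interface text tells. Scaled input: -1 to 1 covers 400 mm each way for a shift and 90 degrees each way for a turn. Its arguments: {"type":"object","properties":{"plan":{"type":"array"},"newtons":{"type":"number"}},"required":["plan"]}

```bash
mkdir -p pics
python3 - <<'E'
from rig import status, optics
import cv2,pickle
d={}
for n in("top","scene"):
    i=optics.get_image(n); d[n]=i
    cv2.imwrite(f"pics/{n}0.png",cv2.resize(i["color"][...,::-1],(800,600),interpolation=cv2.INTER_CUBIC))
    print(n,{k:i[k] for k in i if k!="color"})
pickle.dump(d,open("d.pkl","wb"))
print(status.state())
E
```

```text
top {'fx': 485.21882441897105, 'fy': 485.21882441897105, 'cx': 278.3347148637772, 'cy': 205.85096934950758, 'T': array([[-7.96716631e-04,  9.90969150e-01, -1.34087688e-01,
         3.97350133e-01],
       [-9.99852615e-01, -3.08897363e-03, -1.68880410e-02,
        -2.46693347e-03],
       [-1.71497210e-02,  1.34054471e-01,  9.90825558e-01,
         1.20721527e+00],
       [ 0.00000000e+00,  0.00000000e+00,  0.00000000e+00,
         1.00000000e+00]])}
scene {'fx': 410.7797946669296, 'fy': 410.7797946669296, 'cx': 280.8502324919047, 'cy': 210.63192460224596, 'T': array([[-0.86195027, -0.43234077,  0.26480782,  0.74684867],
       [ 0.5069915 , -0.73383554,  0.45215597,  0.36524736],
       [-0.00116007,  0.52399127,  0.85172284,  0.71176322],
       [ 0.        ,  0.        ,  0.        ,  1.        ]])}
{'time_s': 0.1, 'joint_positions': array([ 1.29259346e+00,  3.53587002e-01,  1.63405145e+00,  2.26397148e-05,
        1.15518685e+00, -2.37758647e-03]), 'joint_velocities': array([ 0.00185193, -0.00260453, -0.00011971,  0.00157169,  0.00200007,
       -0.00111747]), 'joint_efforts': array([ 1.57687793e-05, -6.06353974e+01, -3.42815244e+01, -1.88838453e-04,
        3.96558098e-03, -7.79598781e-05]), 'position': array([0.17008083, 0.60098827, 0.23863523]), 'eef_rot': array([-4.31880852e-01, -3.11157001e+00,  1.91255536e-03]), 'contact_force': array([-0.09870467, -0.72146934, -0.87497554]), 'wrist_torque': array([ 0.04519141, -0.0044137 , -0.0341775 ]), 'grasp_force': 0.0, 'width': 0.9952939034236212}
```

View pics/top0.png

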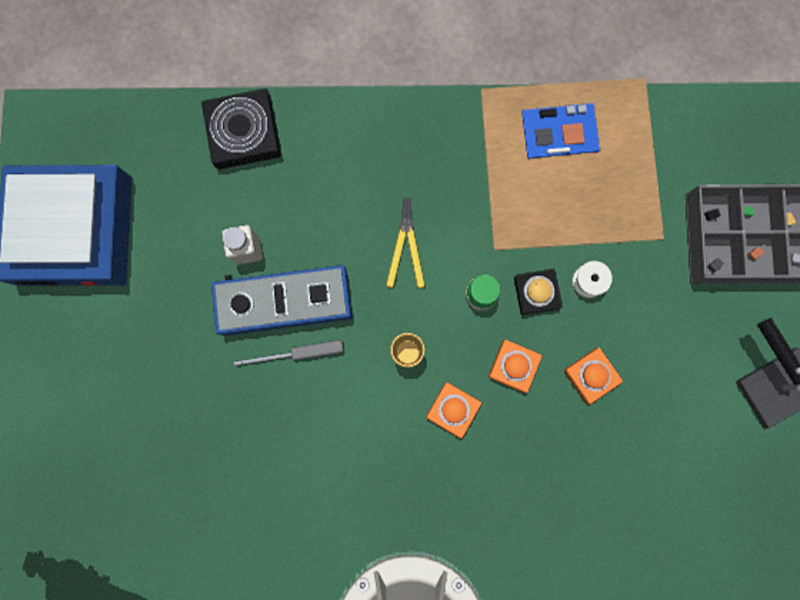

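View pics/scene0.png

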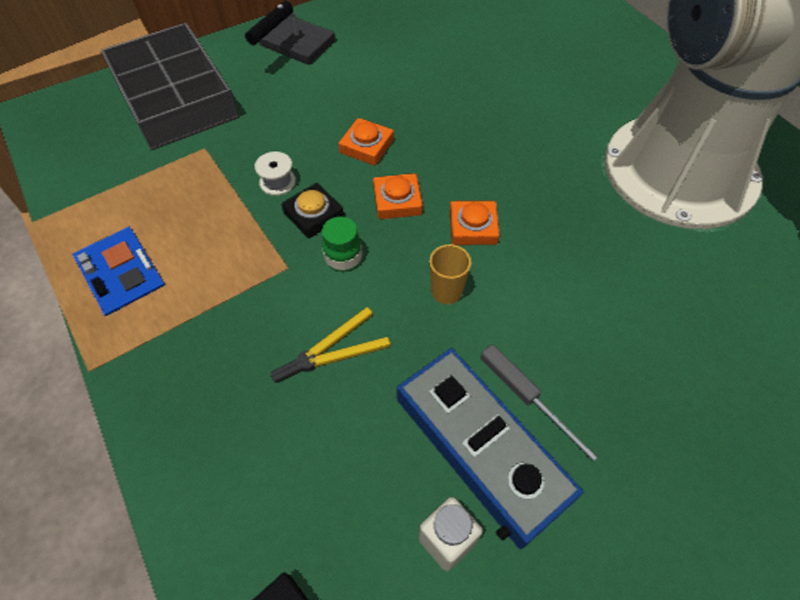

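The top view shows the earthing block dome at about (540,290) and the round key at (240,303). The scene view shows them at (311,201) and (527,478). I'll locate both from the two views.

```bash
cat > loc.py <<'E'
import numpy as np,pickle
d=pickle.load(open("d.pkl","rb"))
def loc(n,u,v,z):
    i=d[n];u,v=(u+.5)*.7-.5,(v+.5)*.7-.5
    r=i["T"][:3,:3]@[(u-i["cx"])/i["fx"],-(v-i["cy"])/i["fy"],-1];o=i["T"][:3,3]
    return (o+r*(z-o[2])/r[2]).round(4)
E
python3 - <<'E'
from loc import *
import cv2
for n,a in dict(dome=[("top",540,290,.041),("scene",311,201,.041)],rnd=[("top",240,303,.061),("scene",527,478,.061)],bar=[("top",280,298,.061)],sq=[("top",318,293,.061),("scene",449,391,.061)]).items():
    print(n,[loc(*x) for x in a])
t=d["top"]["color"][...,::-1];s=d["scene"]["color"][...,::-1]
c=lambda im,u,v:cv2.resize(im[v-25:v+25,u-33:u+33],(396,300),interpolation=cv2.INTER_CUBIC)
cv2.imwrite("pics/c.png",np.vstack([np.hstack([c(t,378,203),c(t,168,212)]),np.hstack([c(s,218,141),c(s,369,335)])]))
E
```

```text
dome [array([ 0.5617, -0.2234,  0.041 ]), array([ 0.5658, -0.2116,  0.041 ])]
rnd [array([0.5386, 0.2811, 0.061 ]), array([0.5413, 0.2863, 0.061 ])]
bar [array([0.5468, 0.2142, 0.061 ])]
sq [array([0.5551, 0.1506, 0.061 ]), array([0.5594, 0.1567, 0.061 ])]
```

View pics/c.png

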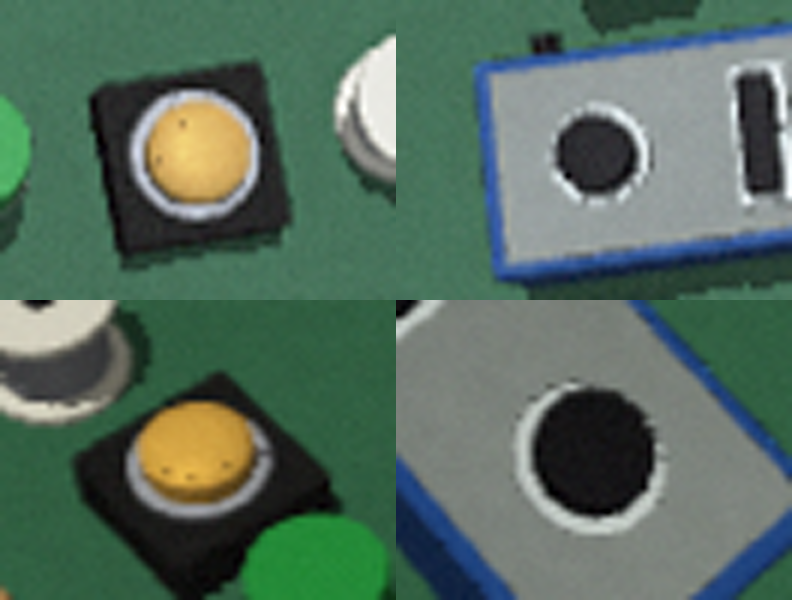

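Request:
step_arm(
  plan=[
    [[0.5,-1,0],[0,0,0],0],
    [[0.5,-1,0],[0,0,0],0],
    [[0.5,-1,0],[0,0,0],0],
    [[0.5,-1,0],[0,0,0],0],
    [[0.5,-1,0],[0,0,0],0],
    [[0.5,-1,0],[0,0,0],0],
    [[0.5,-1,0],[0,0,0],0],
    [[0.5,-1,0],[0,0,0],0],
    [[0.5,-1,0],[0,0,0],0],
    [[0.5,-1,0],[0,0,0],0],
    [[0.5,-1,0],[0,0,0],0],
    [[0.5,-1,0],[0,0,0],0],
  ],
)

```text
time_s: 1.3
position: [0.3699, 0.202, 0.2392]
eef_rot: [-0.432, -3.111, -0.0]
contact_force: [-0.3, 0.7, 0.4]
width: 0.001
grasp_force: 0.0
```

Request:
step_arm(
  plan=[
    [[0.485,-1,0],[0,0,0],0],
    [[0.485,-1,0],[0,0,0],0],
    [[0.485,-1,0],[0,0,0],0],
    [[0.485,-1,0],[0,0,0],0],
    [[0.485,-1,0],[0,0,0],0],
    [[0.485,-1,0],[0,0,0],0],
    [[0.485,-1,0],[0,0,0],0],
    [[0.485,-1,0],[0,0,0],0],
    [[0.485,-1,0],[0,0,0],0],
    [[0.485,-1,0],[0,0,0],0],
    [[0.485,-1,0],[0,0,0],0],
    [[0.485,-1,0],[0,0,0],0],
  ],
)

```text
time_s: 2.5
position: [0.564, -0.1965, 0.2388]
eef_rot: [-0.429, -3.111, -0.001]
contact_force: [-0.4, 0.4, 0.5]
width: 0.005
grasp_force: 0.0
```

Request:
step_arm(
  plan=[
    [[0,-0.045,-0.1],[0,0,0],0],
    [[0,-0.045,-0.2],[0,0,0],0],
    [[0,-0.045,-0.3],[0,0,0],0],
    [[0,-0.045,-0.35],[0,0,0],0],
    [[0,-0.045,-0.35],[0,0,0],0],
    [[0,-0.045,-0.35],[0,0,0],0],
  ],
)

```text
time_s: 3.1
position: [0.5645, -0.2154, 0.1]
eef_rot: [0.429, 3.112, 0.0]
contact_force: [0.6, -0.4, 0.4]
width: -0.001
grasp_force: 0.0
```

Run:
```python
from rig import status, optics
import cv2,numpy as np
s=status.state();print(s["position"],s["contact_force"],s["time_s"])
o=[]
for n,(u,v) in dict(top=(378,203),scene=(218,141)).items():
    i=optics.get_image(n);im=np.ascontiguousarray(i["color"][...,::-1])
    p=s["position"]-[0,0,.008];q=i["T"][:3,:3].T@(p-i["T"][:3,3])
    print(n,"tip px",i["cx"]+i["fx"]*q[0]/-q[2],i["cy"]-i["fy"]*q[1]/-q[2]," crop origin",u-50,v-75)
    o.append(cv2.resize(im[v-75:v+75,u-50:u+50],(400,600),interpolation=cv2.INTER_CUBIC))
cv2.imwrite("pics/g.png",np.hstack(o))
```

```text
[ 0.56448328 -0.21537963  0.09997661] [ 0.59391168 -0.35357832  0.4249223 ] 3.1
top tip px 378.44820616700383 198.60661339623988  crop origin 328 128
scene tip px 214.01362157412933 122.39124907789363  crop origin 168 66
```

View pics/g.png

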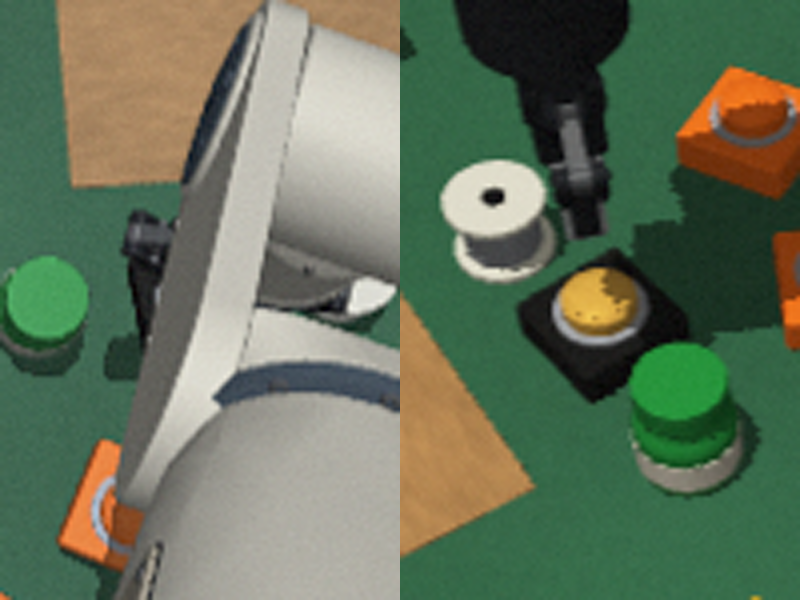

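The scene view agrees with the predicted fingertip pixel within about 2 px. The dome sits almost directly beneath, so I'll descend gently.

Request:
step_arm(
  plan=[
    [[0,0,-0.05],[0,0,0],0],
    [[0,0,-0.09],[0,0,0],0],
    [[0,0,-0.11],[0,0,0],0],
    [[0,0,-0.12],[0,0,0],0],
    [[0,0,-0.125],[0,0,0],0],
    [[0,0,-0.13],[0,0,0],0],
    [[0,0,-0.135],[0,0,0],0],
    [[0,0,-0.135],[0,0,0],0],
    [[0,0,-0.135],[0,0,0],0],
    [[0,0,-0.135],[0,0,0],0],
  ],
)

```text
time_s: 4.2
position: [0.5644, -0.2167, 0.0456]
eef_rot: [0.432, 3.111, -0.0]
contact_force: [-0.1, 0.2, 3.0]
width: 0.003
grasp_force: 1.3
```

Request:
step_arm(
  plan=[
    [[0,0,0],[0,0,0],0],
    [[0,0,0.05],[0,0,0],0],
    [[0,0,0.15],[0,0,0],0],
    [[0,0,0.27],[0,0,0],0],
    [[0,0,0.385],[0,0,0],0],
    [[-0.06,1,0.385],[0,0,0],0],
    [[-0.06,1,0.385],[0,0,0],0],
    [[-0.06,1,0.385],[0,0,0],0],
    [[-0.06,1,0.385],[0,0,0],0],
    [[-0.06,1,0.385],[0,0,0],0],
    [[-0.06,1,0.385],[0,0,0],0],
    [[-0.06,1,0.385],[0,0,0],0],
    [[-0.06,1,0.385],[0,0,0],0],
    [[-0.06,1,0.385],[0,0,0],0],
    [[-0.06,1,0.385],[0,0,0],0],
  ],
)

```text
time_s: 5.7
position: [0.5397, 0.1844, 0.199]
eef_rot: [-0.427, -3.112, 0.001]
contact_force: [0.3, 0.7, 0.7]
width: 0.002
grasp_force: 0.0
```

Run:
```python
from loc import *
from rig import status
print(loc("top",240.9,304.3,.061),loc("scene",527.9,479.5,.061),status.state()["position"])
```

```text
[0.5364 0.2795 0.061 ] [0.5415 0.2881 0.061 ] [0.53972375 0.18440493 0.19897872]
```

Request:
step_arm(
  plan=[
    [[0,0.12,0],[0,0,0],0],
    [[0,0.255,0],[0,0,0],0],
    [[0,0.255,-0.1],[0,0,0],0],
    [[0,0.255,-0.2],[0,0,0],0],
    [[0,0.255,-0.25],[0,0,0],0],
    [[0,0.255,-0.25],[0,0,0],0],
    [[0,0.255,-0.25],[0,0,0],0],
  ],
)

```text
time_s: 6.4
position: [0.5407, 0.2842, 0.0996]
eef_rot: [-0.434, -3.111, 0.001]
contact_force: [1.3, -0.1, 0.4]
width: -0.001
grasp_force: 0.0
```

Run:
```python
from rig import status, optics
import cv2,numpy as np
s=status.state();print(s["position"],s["contact_force"],s["time_s"])
o=[]
for n,(u,v) in dict(top=(168,212),scene=(369,325)).items():
    i=optics.get_image(n);im=np.ascontiguousarray(i["color"][...,::-1])
    p=s["position"]-[0,0,.008];q=i["T"][:3,:3].T@(p-i["T"][:3,3])
    print(n,"tip px",i["cx"]+i["fx"]*q[0]/-q[2],i["cy"]-i["fy"]*q[1]/-q[2]," crop origin",u-50,v-75)
    o.append(cv2.resize(im[v-75:v+75,u-50:u+50],(400,600),interpolation=cv2.INTER_CUBIC))
cv2.imwrite("pics/h.png",np.hstack(o))
```

```text
[0.54074233 0.28420032 0.0995981 ] [ 1.25458365 -0.08838071  0.40107096] 6.4
top tip px 163.36922485027398 209.4346287259502  crop origin 118 137
scene tip px 371.88982656043356 327.5975684419481  crop origin 319 250
```

View pics/h.png

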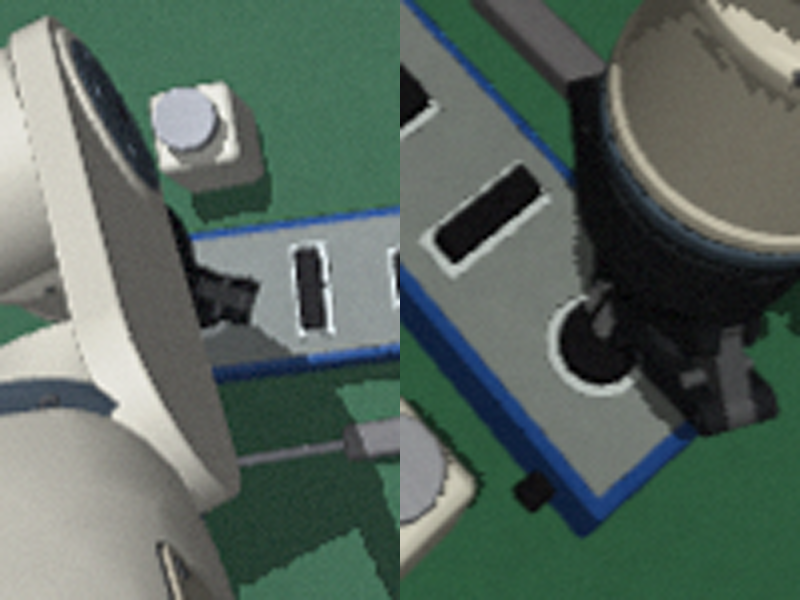

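Scene crop: the fingertips are directly above the round key (about (600,330), key at (598,345)), with clearance to the bar key and the bottle. I'll press slowly.

Request:
step_arm(
  plan=[
    [[0,0,-0.03],[0,0,0],0],
    [[0,0,-0.055],[0,0,0],0],
    [[0,0,-0.065],[0,0,0],0],
    [[0,0,-0.07],[0,0,0],0],
    [[0,0,-0.075],[0,0,0],0],
    [[0,0,-0.08],[0,0,0],0],
    [[0,0,-0.085],[0,0,0],0],
    [[0,0,-0.09],[0,0,0],0],
    [[0,0,-0.09],[0,0,0],0],
    [[0,0,-0.09],[0,0,0],0],
  ],
)

```text
time_s: 7.5
position: [0.5403, 0.2854, 0.0632]
eef_rot: [0.432, 3.112, 0.0]
contact_force: [0.3, 0.3, -0.1]
width: -0.003
grasp_force: 0.0
```

Request:
step_arm(
  plan=[
    [[0,0,-0.0015],[0,0,0],0],
    [[0,0,-0.003],[0,0,0],0],
    [[0,0,-0.0045],[0,0,0],0],
  ],
)

```text
time_s: 7.8
position: [0.5404, 0.2855, 0.0617]
eef_rot: [0.432, 3.111, 0.0]
contact_force: [-0.4, -0.5, 3.1]
width: 0.002
grasp_force: 1.7
```

Request:
step_arm(
  plan=[
    [[0,0,-0.0015],[0,0,0],0],
    [[0,0,-0.0025],[0,0,0],0],
    [[0,0,-0.0025],[0,0,0],0],
  ],
)

```text
time_s: 8.1
position: [0.5405, 0.2855, 0.0611]
eef_rot: [0.432, 3.111, 0.0]
contact_force: [-1.8, -0.9, 8.4]
width: -0.0
grasp_force: 4.1
```

The force rose above the friction level at 7.9 mm of travel, so the key is at its stop. I'll hold briefly, then withdraw.

Request:
step_arm(
  plan=[
    [[0,0,0],[0,0,0],0],
    [[0,0,0],[0,0,0],0],
    [[0,0,0.02],[0,0,0],0],
    [[0,0,0.1],[0,0,0],0],
    [[0,0,0.2],[0,0,0],0],
    [[0,0,0.3],[0,0,0],0],
    [[0,0,0.4],[0,0,0],0],
    [[-0.2,0.5,0.4],[0,0,0],0],
    [[-0.3,0.5,0.4],[0,0,0],0],
    [[-0.4,0.6,0.4],[0,0,0],0],
    [[-0.5,0.8,0.4],[0,0,0],0],
    [[-0.5,0.8,0.4],[0,0,0],0],
    [[-0.5,0.8,0.4],[0,0,0],0],
    [[-0.5,0.8,0.4],[0,0,0],0],
    [[-0.5,0.8,0.4],[0,0,0],0],
    [[-0.5,0.8,0.4],[0,0,0],0],
  ],
)

```text
time_s: 9.7
position: [0.3375, 0.6084, 0.2203]
eef_rot: [-0.426, -3.112, -0.001]
contact_force: [0.7, -0.2, -1.1]
width: -0.001
grasp_force: 0.0
```

Run:
```python
from rig import status, optics
import cv2
s=status.state();print(s["position"],s["contact_force"],s["time_s"])
cv2.imwrite("pics/end.png",cv2.resize(optics.get_image("scene")["color"][...,::-1],(800,600),interpolation=cv2.INTER_CUBIC))
```

```text
[0.33745237 0.60837389 0.22031237] [ 0.69435389 -0.16457809 -1.05085198] 9.7
```

View pics/end.png

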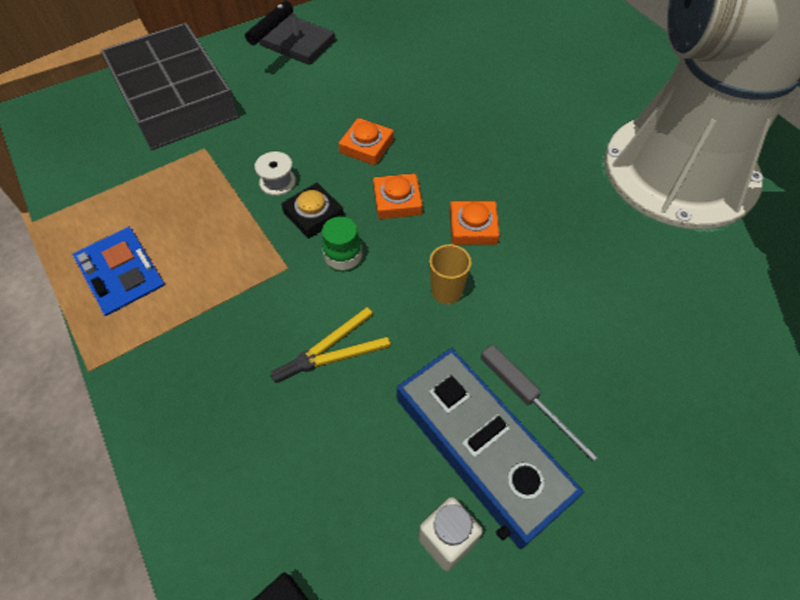

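The round key at (526,480) is now sunk in its collar. The other keys are up and nothing else has moved.

```bash
python3 -c "
from rig import ctrl;print(ctrl.finish_job())"
```

```text
the job is handed in; nothing more can be done
None
```

The job is handed in, but no verdict came back: I touched the dome at about 3 N, pressed the round key about 7.9 mm to its stop, and withdrew; the last picture shows the other keys up and nothing else moved.

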